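Tighten the gland nut between its guards

ROBOT

A 6-joint arm with a two-finger parallel gripper is mounted at the origin on a cart in front of the work surface, level with it; the furniture and walls round the work are solid. World frame = base frame: x ahead of the robot, y to its left, z up, the work surface at z = 0. Lengths are in m, angles in rad, forces in N, time in s.
With the tool pointing down it reaches from about 0.3 to 0.875 m from the base axis. Payload 6.4 kg.
Tool frame: the origin (TCP) lies midway between the tips of the shut fingers; the grasp point (between the pads) lies 19 mm behind it (grasp_offset is the distance from the TCP to the grasp point, in m); z points along the fingers, y is the line along which they close (so a half turn about z gives the same grasp; the last joint's range is limited). The gripper opens to 85 mm and grips with 20 to 120 N. Pads are 22 mm wide; open, the fingers measure 114 mm over their backs; the gripper's body (76 mm by 85 mm) begins 54 mm behind the grasp point. The pads swing forward as they close: fully open they stand 13 mm farther back than shut.
Start: joints at [-1.553, 0.181, 1.607, -0, 1.354, -0.206], TCP at [0.128, -0.561, 0.231] pointing down, gripper open.
Joint ranges: [-2.99, 2.99], [-0.89, 2.07], [0.3, 2.58], [-1.14, 4.28], [0, 2.63], [-3.12, 3.12]. Speed limits (rad/s): [2.57, 2.57, 3.01, 3.14, 3.14, 3.14].

INTERFACE

Orientations are given as a unit quaternion [w, x, y, z].
In Python, from bench import * gives the robot as it stands. The module is installed in compiled form; this text tells all that it offers.
- The arm moves only by the tool servo_tool, never from a script. Its argument "commands" is text: rows parted by semicolons, each of 7 numbers parted by spaces: the turn, a rotation vector about the tool's x, y, z in rad, then the shift along the tool's x, y, z in mm, then the opening, from 0 (shut) to 1 (fully open). In form: wx wy wz dx dy dz claw; .... A call has 1 to 5 rows; each row shifts and turns the commanded pose from where the row before left it, along the tool's axes as they then stand; what a row does not reach is not made up. A row lasts 1/8 s, in which the tool goes at most 62.5 mm and 10.7 degrees, less where a joint would pass 70% of its speed; a pose out of reach is approached as far as the arm can. A call with a gripper value outside its range is refused whole. The fingers move at their own pace and stop on an object; the grip force is fixed at half the most. Time passes only in rows, so rows that do not move let the fingers close. It gives the time, the measured TCP pose, the force, the opening and the grip force at its end, in the units of the state.
- get_obs(): the state, without advancing time (a new reading comes with each control period).
- camera(name): name is "scene" or "top"; returns the picture (384x512x3 uint8, blue, green, red); there is no depth.
- calibration(name): a dict with "fx", "fy", "cx", "cy" (pixels), "R" (3x3) and "t" (3): a world point X has camera coordinates R X + t. Camera axes: x right, y down, z forward; pixel columns grow to the right and rows downward; lengths in m; the calibration is good to about 2 mm. A picture is of the moment at which its call begins. calibration takes no time and is no camera call.
- hand_in(): hands the job in; it is judged then, once.
The state is a dict: "time_s": time; "q": joint angles; "dq": joint speeds; "joint_efforts": joint torques, N m; "eef_pos": TCP position; "eef_rot": TCP orientation; "wrist_force": force on the tool from outside, world axes, zero at the start; "torque": the same for the moment, N m; "opening": opening from 0.0 (shut) to 1.0 (fully open); "grasp_force": force on a finger pad.
Only numpy, scipy, OpenCV 4.12 (cv2) and the standard library are available. Lean on these libraries where they do the work, as an engineer would, in place of code of your own. Each camera call takes 0.05 s, during which the arm holds its last target. There are 200 camera calls.

TASK

Tighten the hexagonal nut on the purge block with the cranked ring spanner, turning it clockwise (seen from above) until it comes up against its stop. The two guard plates leave room for only a short swing, so after the first stroke lift the spanner off, swing it back and seat it fully on the nut again; feel for the guards and the stop and do not strain against them, do not turn the nut with the fingers, and leave the other things alone. Finally lay the spanner flat on the worktop, clear of the block.

Things in the scene. Friction and masses are not known exactly. Their poses are not given: they have to be found in the camera images.
- block: Fixed purge block: aluminium base plate 150 x 180 x 12 mm (x, y, z), at its centre a round steel pedestal (56 mm wide on top) that carries the nut, behind it a steel manifold (x = 37 to 71 mm, y = -45 to 45 mm, top at 52 mm, port caps to 66 mm). Origin: underside, on the nut's vertical axis. z up; -x points to the open side, roughly towards the robot, where the handle swings.
- guard: Fixed pair of dark upright guard plates on the base plate, same origin and axes as the block. Each is 8 mm thick, stands radially from 45 to 78 mm from the nut's axis, up to z = 82 mm; they lie 59.5 degrees to either side of the block's -x. Between them the handle of the seated spanner can point up to 46 degrees to either side of -x.
- nut_seat (a point): Centre of the flat seat on the pedestal, on the nut's axis, 50 mm above the worktop; the underside of the seated spanner rests here. The nut on it: brass hexagon, 36 mm across flats, straight sides up to 8 mm above the seat, tapering to 14 mm; a 12 mm stud on its axis stands up to 19.5 mm above the seat.
- nut_corner (a point): One of the six corners of the nut, 20.8 mm from its axis and 8 mm above the seat; turns with the nut.
- nut (a joint): Angle of the nut (rad); grows clockwise seen from above (tightening). Starts between 0 and 0.5; hard stop at 1.95. It takes about 0.5 N m (4.5 N at the handle) to turn; it stays where it is left; 2 N m strains it. One corner points (38 degrees minus this angle) counterclockwise from the block's +x, seen from above, the others every 60 degrees from it.
- spanner: Loose steel cranked ring spanner, about 0.18 kg, 190 mm long, lying flat on the worktop. Origin: centre of the ring's underside; z up, handle along -x. Ring 14 mm high, 56 mm wide; its hexagonal through hole is 37.8 mm across flats with two corners on the spanner's x axis, so it fits the nut at every 60 degrees, with about 5.5 degrees of free turn either way before it drives.
- spanner_grip (a point): Place to grip the spanner's handle clear of the guards, on the bar's centre line, 112 mm from the ring's centre and 17 mm above the ring's underside. The straight bar is 12 mm wide (y) and 14 mm high (10 to 24 mm above the underside), from x = -28 to -150 mm; a round heel, 20 mm wide and 24 mm high from the underside, ends it at x = -148 to -168 mm.
- open_spanner: Bystander: thin flat open-ended spanner, 160 mm long and 5 mm thick, lying on the worktop to the right; not the tool for this nut. Origin: centre of its underside; lies along its y.
- beaker: Bystander: small open beaker, 45 mm wide, 56 mm high, standing on the right. Origin: centre of its underside.
- small_bottle: Bystander: clear bottle with a grey cap, 56 mm wide, 108 mm high, standing on the left. Origin: centre of its underside. Behind it and the other things tall instruments with overhanging fronts begin at about x = 0.56 m, except straight behind the block.

How it is judged:
On the way, in this order (a step that is already met when the one before it is completed fails the run):
1. the spanner is seated flat, all the way down over the nut (z of spanner in the frame of nut_seat below 0.005 m and horizontal distance between spanner and nut_seat below 0.004 m and angle between the z axis of spanner and the z axis of block, either way round below 0.1 rad), for 0.2 s.
2. the nut has been turned some 20 degrees or more (distance of nut_corner from where it was at the start of the episode above 0.0075 m), for 0.1 s.
3. the spanner is lifted clear off the nut, the nut not yet at its stop (z of spanner in the frame of nut_seat above 0.016 m and value of joint nut below 1.8 rad), for 0.05 s.
4. the spanner is seated on the nut again (all of step 1), for 0.2 s.
5. the nut is at its stop (above 1.92) with the spanner on it (value of joint nut above 1.92 rad and z of spanner in the frame of nut_seat below 0.005 m and horizontal distance between spanner and nut_seat below 0.004 m), for 0.2 s.
At the end, for the whole second after the job is handed in: The nut stands at its stop (joint above 1.92 rad, stop at 1.95) and the spanner lies at rest flat on the worktop (underside within 6 mm of it, tilted under 0.08 rad), touching neither block nor guards, its ring more than 100 mm from the nut (value of joint nut above 1.92 rad and height (world z) of spanner below 0.006 m and angle between spanner's own z axis and vertical below 0.08 rad and horizontal distance between spanner and block above 0.1 m and contact force between spanner and block below 0.1 N and contact force between spanner and guard below 0.1 N and linear speed of spanner below 0.02 m/s).
It fails at once if the nut strained: contact forces of the spanner on the block and its nut above 250 N in all (some 2.1 N m, or 19 N at the grip on the handle) (contact force between spanner and block above 250 N).
It fails at once if the spanner pressed on a guard plate with more than 20 N (contact force between spanner and guard above 20 N).
It fails at once if the fingers pushed on the block, its nut or the guards with more than 3 N (contact force between the fingers and block above 3 N or contact force between the fingers and guard above 3 N).
It fails at once if a bystander moved more than 20 mm (distance of any of open_spanner, beaker, small_bottle from where it was at the start of the episode above 0.02 m).
It also fails if it takes over 72 s, if anything falls off the work surface, if the arm or the gripper's body presses on something with over 40 N, if the wrist force passes 120 N, or if a joint passes its speed limit or range.

## Working session

There is one attempt and no reset: what is moved stays moved. The work goes in short steps, Python scripts to look and compute and a tool call to move; the robot and the scene stay as the last step left them, time stands still between calls to the robot, and variables do not carry over. Pictures are saved under pics/ and viewed, at most 10 in all, crops included, and the job is handed in when it is done.

Besides the shell and the picture viewer there is one more tool, called after "Request:" as name(argument=value, ...) on one line, values as JSON. servo_tool: Moves the arm, as the interface text tells. Its arguments: {"type":"object","properties":{"commands":{"type":"string"}},"required":["commands"]}

```bash
mkdir -p pics
python3 - <<'E'
from bench import *
import cv2,numpy as np
for n in("scene","top"):
    cv2.imwrite(f"pics/{n}0.png",camera(n)); c=calibration(n); print(n,c)
print(get_obs())
E
```

```text
scene {'fx': 411.787577838776, 'fy': 411.787577838776, 'cx': 249.33284114251785, 'cy': 190.29455107181332, 'R': array([[-0.78405266, -0.62060544, -0.01050302],
       [-0.33987098,  0.44341817, -0.82937811],
       [ 0.51937379, -0.64670644, -0.55858898]]), 't': array([0.40165786, 0.20667778, 1.06078116])}
top {'fx': 366.88243183588645, 'fy': 366.88243183588645, 'cx': 250.90794504212633, 'cy': 189.52698041592623, 'R': array([[-0.02132312, -0.99972523,  0.00973606],
       [-0.99845654,  0.02079453, -0.05149871],
       [ 0.05128211, -0.01081915, -0.9986256 ]]), 't': array([0.00876201, 0.5035536 , 1.11555271])}
{'time_s': 0.1, 'q': array([-1.55325692e+00,  1.81466002e-01,  1.60787636e+00,  1.70549698e-05,
        1.35377563e+00, -2.06301163e-01]), 'dq': array([-0.00012105, -0.00169746, -0.00237644,  0.00050485,  0.000422  ,
       -0.00049735]), 'joint_efforts': array([ 3.48170724e-04, -4.45878053e+01, -3.52238202e+01, -2.55958412e-04,
        4.20296652e-03, -3.20781311e-06]), 'eef_pos': array([ 0.12764946, -0.56016831,  0.23048995]), 'eef_rot': array([-7.58490596e-04,  9.93743377e-01,  1.11684912e-01,  8.01636058e-05]), 'wrist_force': array([0.94584171, 0.22421755, 0.03999015]), 'torque': array([-0.01660132,  0.0199092 ,  0.00253493]), 'grasp_force': 0.0, 'opening': 1.0012314022989495}
```

View pics/scene0.png

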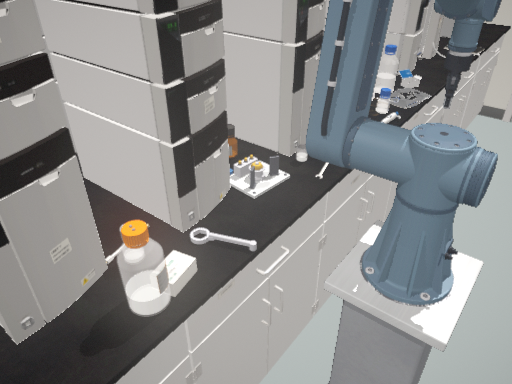

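View pics/top0.png

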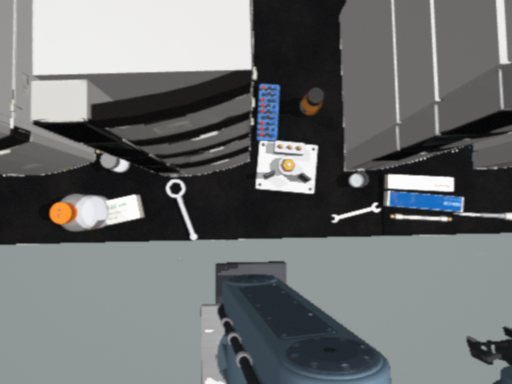

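The top view shows the spanner ring at about (176,188), its heel at (194,236), and the block with the nut at (288,165). I'll zoom in for detail.

```bash
cat > h.py <<'E'
import numpy as np
from bench import *
def ray(name,u,v,z):
    c=calibration(name);R=np.array(c["R"]);t=np.array(c["t"])
    d=R.T@np.array([(u-c["cx"])/c["fx"],(v-c["cy"])/c["fy"],1]);o=-R.T@t
    return o+d*(z-o[2])/d[2]
def proj(name,X):
    c=calibration(name);p=np.array(c["R"])@np.array(X)+c["t"]
    return np.array([c["fx"]*p[0]/p[2]+c["cx"],c["fy"]*p[1]/p[2]+c["cy"]])
E
python3 - <<'E'
import cv2
a=cv2.imread("pics/top0.png")
cv2.imwrite("pics/c1.png",cv2.hconcat([cv2.resize(a[170:245,150:216],None,fx=6,fy=6,interpolation=cv2.INTER_CUBIC),cv2.resize(a[133:208,252:318],None,fx=6,fy=6,interpolation=cv2.INTER_CUBIC)]))
E
```

```text
(no output)
```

View pics/c1.png

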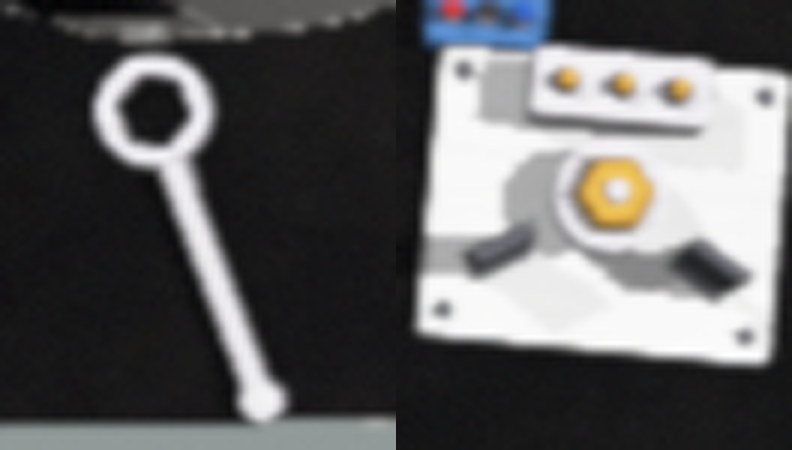

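The crop shows the ring centre at (154,111), the heel at (262,402), the stud at (619,190), and the plate corners at (440,47), (790,72), (772,365) and (416,335).

Run:
```python
from h import *
import cv2
P=lambda x,y,ox,oy,z:ray("top",ox+(x+.5)/6-.5,oy+(y+.5)/6-.5,z)
r=P(154,111,150,170,.014);h=P(262,402,150,170,.024)
print("ring",r,"heel",h,np.linalg.norm((h-r)[:2]),"yaw handle",np.degrees(np.arctan2(*(h-r)[[1,0]])))
A=lambda x,y,z:P(x-396,y,252,133,z)
c=[A(x,y,.012) for x,y in((440,47),(790,72),(772,365),(416,335))]
print(np.round(c,4),"centre",np.mean(c,0))
e=(c[0]+c[1]-c[2]-c[3]);f=(c[0]-c[1]+c[3]-c[2])
print("x axis deg",np.degrees(np.arctan2(e[1],e[0])),np.degrees(np.arctan2(-f[0],f[1])),np.linalg.norm(e[:2])/2,np.linalg.norm(f[:2])/2)
print("stud",A(619,190,.0695),"nut",A(615,193,.062),"pedestal",A(608,196,.05))
g=lambda x,y:A(x,y,.082)
print("guards",g(500,245),g(717,264))
# scene refinement: crops
a=camera("scene");u,v=proj("scene",r);print("ring scene",u,v, "stud",proj("scene",A(619,190,.0695)))
b=a[155:200,220:300];d=a[220:255,180:265]
cv2.imwrite("pics/c2.png",cv2.vconcat([cv2.resize(a[150:200,220:305],None,fx=6,fy=6,interpolation=2),cv2.resize(a[218:256,180:265],None,fx=6,fy=6,interpolation=2)]))
```

```text
ring [0.51283727 0.2301008  0.014     ] heel [0.36436873 0.17546238 0.024     ] 0.1582032397293576 yaw handle -159.7957046903207
[[ 0.6556 -0.0299  0.012 ]
 [ 0.639  -0.2107  0.012 ]
 [ 0.4876 -0.1968  0.012 ]
 [ 0.5068 -0.0143  0.012 ]] centre [ 0.57226553 -0.11292532  0.012     ]
x axis deg -5.626718334109383 -5.628148943517828 0.1508093609099582 0.1825146842362011
stud [ 0.57267494 -0.11386492  0.0695    ] nut [ 0.57211967 -0.112724    0.062     ] pedestal [ 0.57209626 -0.11056579  0.05      ]
guards [ 0.54568951 -0.05423106  0.082     ] [ 0.53434821 -0.15881267  0.082     ]
ring scene 198.89053198335344 233.49550819293944 stud [256.00933031 161.88996255]
```

View pics/c2.png

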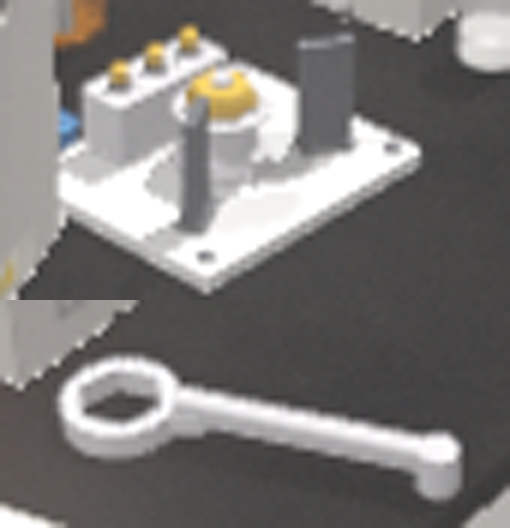

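The scene crop agrees: the ring top is at about (122,393) and the stud at (223,75), both within 1–2 mm of the estimates. Next is a nut angle fit and the move plan.

```bash
cat >> h.py <<'E'
from scipy.spatial.transform import Rotation as Ro
def plan(pos,yaw,n,claw,pre=True):
    """rows from the measured pose to TCP pos, tool x at yaw deg, tool down; pre: shift is along axes before the turn"""
    o=get_obs();q=np.roll(o["eef_rot"],-1);R=Ro.from_quat(q);p=o["eef_pos"]
    T=Ro.from_euler("z",yaw,degrees=True)*Ro.from_euler("x",180,degrees=True)
    w=(R.inv()*T).as_rotvec()/n;d=(np.array(pos)-p)/n;S=Ro.from_rotvec(w);rows=[]
    for i in range(n):
        A=R if pre else R*S
        rows.append(np.r_[w,A.inv().apply(d)*1000,claw]);R=R*S
    print("; ".join(" ".join(("%.3f"%x if k<3 else "%.1f"%x if k<6 else "%.2f"%x) for k,x in enumerate(r)) for r in rows))
def st():
    o=get_obs();R=Ro.from_quat(np.roll(o["eef_rot"],-1)).as_matrix()
    print("t%.2f"%o["time_s"],"pos",np.round(o["eef_pos"]*1000,1),"yaw %.2f"%np.degrees(np.arctan2(R[1,0],R[0,0])),"tilt",np.round(R[:2,2],4),"F",np.round(o["wrist_force"],1),"M",np.round(o["torque"],2),"open %.3f grip %.1f"%(o["opening"],o["grasp_force"]),"q6 %.2f"%o["q"][5])
E
python3 - <<'E'
from h import *
import cv2
from scipy.optimize import minimize
a=cv2.imread("pics/top0.png").astype(float)
x0,y0=274,150;c=a[y0:y0+30,x0:x0+30];m=np.clip((c[...,2]-c[...,0])/120,0,1)
def cost(p,show=0):
    ang=np.radians(p[2]+60*np.arange(6));pts=[]
    for r,z in((.0208,.05),(.0208,.058),(.0165,.064)):
        pts+=[proj("top",[p[0]/1e3+r*np.cos(t),p[1]/1e3+r*np.sin(t),z]) for t in ang]
    h=cv2.convexHull(((np.array(pts)-[x0-.5,y0-.5])*16).astype(np.float32)).round().astype(np.int32)
    k=np.zeros((480,480),np.uint8);cv2.fillPoly(k,[h],255)
    k=cv2.GaussianBlur(cv2.resize(k,(30,30),interpolation=cv2.INTER_AREA).astype(float)/255,(0,0),.6)
    # ignore stud top
    s=proj("top",[p[0]/1e3,p[1]/1e3,.068])-[x0,y0];yy,xx=np.mgrid[:30,:30]
    w=np.hypot(xx-s[0],yy-s[1])>3.5
    return ((k-m)**2*w).sum()
best=[]
for th in range(0,60,5):
    r=minimize(cost,[572.3,-113,th],method="Nelder-Mead",options=dict(initial_simplex=[[572,-113,th-3],[574,-113,th],[572,-111,th],[572,-113,th+3]]));best.append((r.fun,*np.round(r.x,2)))
for b in sorted(best)[:5]:print(b, "a=",[(38-(b[3]+5.63)+60*k) for k in(0,1)])
print("reach wp"); plan([.40,-.20,.20],20,10,.5); st()
E
```

```text
Traceback (most recent call last):
  File "h.py", line 8, in proj
    c=calibration(name);p=np.array(c["R"])@np.array(X)+c["t"]
ValueError: time passes only in moves, steps and waits
```

```bash
sed -i 's/^from bench import \*/from bench import *\nimport functools\ncalib=functools.lru_cache(calibration)/; s/c=calibration(name)/c=calib(name)/' h.py
cat > fit.py <<'E'
from h import *
import cv2,sys
from scipy.optimize import minimize
a=cv2.imread(sys.argv[1]).astype(float)
x0,y0=274,150;c=a[y0:y0+30,x0:x0+30];m=np.clip((c[...,2]-c[...,0])/120,0,1)
def cost(p):
    ang=np.radians(p[2]+60*np.arange(6));pts=[]
    for r,z in((.0208,.05),(.0208,.058),(.0165,.064)):
        pts+=[proj("top",[p[0]/1e3+r*np.cos(t),p[1]/1e3+r*np.sin(t),z]) for t in ang]
    h=cv2.convexHull(((np.array(pts)-[x0-.5,y0-.5])*16).astype(np.float32)).round().astype(np.int32)
    k=np.zeros((480,480),np.uint8);cv2.fillPoly(k,[h],255)
    k=cv2.GaussianBlur(cv2.resize(k,(30,30),interpolation=cv2.INTER_AREA).astype(float)/255,(0,0),.6)
    s=proj("top",[p[0]/1e3,p[1]/1e3,.068])-[x0,y0];yy,xx=np.mgrid[:30,:30]
    return ((k-m)**2*(np.hypot(xx-s[0],yy-s[1])>3.5)).sum()
best=[]
for th in range(0,60,10):
    r=minimize(cost,[572.3,-113,th],method="Nelder-Mead",options=dict(initial_simplex=[[572,-113,th-3],[574,-113,th],[572,-111,th],[572,-113,th+3]]));best.append((r.fun,*np.round(r.x,2)))
for b in sorted(best)[:4]:print(np.round(b,2), "a=",[(38-(b[3]+5.63)+60*k) for k in(0,1)])
E
python3 fit.py pics/top0.png
python3 - <<'E'
from h import *
plan([.40,-.20,.20],20,10,.5); st()
E
```

```text
[   4.01  573.22 -113.22   31.44] a= [np.float64(0.9299999999999997), np.float64(60.93)]
[   4.02  573.47 -113.23   32.  ] a= [np.float64(0.36999999999999744), np.float64(60.37)]
[   4.11  573.46 -113.33   34.38] a= [np.float64(-2.010000000000005), np.float64(57.989999999999995)]
[   4.19  573.53 -113.06   33.05] a= [np.float64(-0.6799999999999997), np.float64(59.32)]
-0.000 -0.000 -0.013 34.6 -29.1 3.1 0.50; -0.000 -0.000 -0.013 34.9 -28.6 3.1 0.50; -0.000 -0.000 -0.013 35.3 -28.2 3.1 0.50; -0.000 -0.000 -0.013 35.6 -27.8 3.1 0.50; -0.000 -0.000 -0.013 36.0 -27.3 3.1 0.50; -0.000 -0.000 -0.013 36.3 -26.9 3.1 0.50; -0.000 -0.000 -0.013 36.6 -26.4 3.1 0.50; -0.000 -0.000 -0.013 37.0 -25.9 3.1 0.50; -0.000 -0.000 -0.013 37.3 -25.5 3.1 0.50; -0.000 -0.000 -0.013 37.6 -25.0 3.1 0.50
t0.15 pos [ 127.6 -560.2  230.6] yaw 12.82 tilt [-0.      0.0014] F [ 0.  -0.5  0.8] M [-0.   -0.03  0.01] open 0.997 grip 0.0 q6 -0.21
```

Request:
servo_tool(commands="0 0 -0.013 35 -29 3 0.5; 0 0 -0.013 35 -29 3 0.5; 0 0 -0.013 35 -28 3 0.5; 0 0 -0.013 36 -28 3 0.5; 0 0 -0.013 36 -27 3 0.5")

```text
time_s: 0.78
eef_pos: [0.2649, -0.3789, 0.216]
eef_rot: [-0.0, 0.99, 0.144, 0.0]
wrist_force: [-0.2, 0.1, -0.7]
opening: 0.502
grasp_force: 0.0
```

Request:
servo_tool(commands="0 0 -0.013 36 -27 3 0.5; 0 0 -0.013 37 -26 3 0.5; 0 0 -0.013 37 -26 3 0.5; 0 0 -0.013 37 -26 3 0.5; 0 0 -0.013 38 -25 3 0.5")

```text
time_s: 1.4
eef_pos: [0.4006, -0.198, 0.2012]
eef_rot: [0.0, 0.984, 0.176, 0.0]
wrist_force: [0.2, -1.1, 0.4]
opening: 0.498
grasp_force: 0.0
```

Run:
```python
from h import *
st(); plan([.4077,.1914,.06],20.2,10,.5)
```

```text
t1.40 pos [ 400.6 -198.   201.2] yaw 20.29 tilt [ 0.0001 -0.0001] F [ 0.2 -1.1  0.4] M [-0.03 -0.04 -0.05] open 0.498 grip 0.0 q6 0.49
0.000 -0.000 0.000 14.2 -36.3 14.1 0.50; 0.000 -0.000 0.000 14.2 -36.3 14.1 0.50; 0.000 -0.000 0.000 14.2 -36.3 14.1 0.50; 0.000 -0.000 0.000 14.2 -36.3 14.1 0.50; 0.000 -0.000 0.000 14.1 -36.3 14.1 0.50; 0.000 -0.000 0.000 14.1 -36.3 14.1 0.50; 0.000 -0.000 0.000 14.1 -36.3 14.1 0.50; 0.000 -0.000 0.000 14.1 -36.3 14.1 0.50; 0.000 -0.000 0.000 14.1 -36.3 14.1 0.50; 0.000 -0.000 0.000 14.1 -36.3 14.1 0.50
```

Request:
servo_tool(commands="0 0 0 14.2 -36.3 14 0.5; 0 0 0 14.2 -36.3 14 0.5; 0 0 0 14.2 -36.3 14 0.5; 0 0 0 14.2 -36.3 14 0.5; 0 0 0 14.2 -36.3 14 0.5")

```text
time_s: 2.02
eef_pos: [0.4035, -0.0032, 0.1309]
eef_rot: [0.0, 0.984, 0.176, 0.0]
wrist_force: [0.8, -0.1, 0.1]
opening: 0.5
grasp_force: 0.0
```

Request:
servo_tool(commands="0 0 0 14.2 -36.3 14 0.5; 0 0 0 14.2 -36.3 14 0.5; 0 0 0 14.2 -36.3 14 0.5; 0 0 0 14.2 -36.3 14 0.5; 0 0 0 14.2 -36.3 14 0.5")

```text
time_s: 2.65
eef_pos: [0.4073, 0.1917, 0.0608]
eef_rot: [0.0, 0.984, 0.176, 0.0]
wrist_force: [-0.6, -0.0, 0.9]
opening: 0.503
grasp_force: 0.0
```

Run:
```python
from h import *
import cv2
st(); plan([.4077,.1914,.006],20.2,3,.5)
a=camera("scene");cv2.imwrite("pics/c3.png",cv2.resize(a[160:290,130:300],None,fx=4,fy=4,interpolation=2))
```

```text
t2.65 pos [407.3 191.7  60.8] yaw 20.28 tilt [ 0.0002 -0.    ] F [-0.6 -0.   0.9] M [-0.06 -0.01 -0.05] open 0.503 grip 0.0 q6 1.39
0.000 -0.000 0.000 0.1 0.1 18.3 0.50; 0.000 -0.000 0.000 0.1 0.1 18.3 0.50; 0.000 -0.000 0.000 0.1 0.1 18.3 0.50
```

View pics/c3.png

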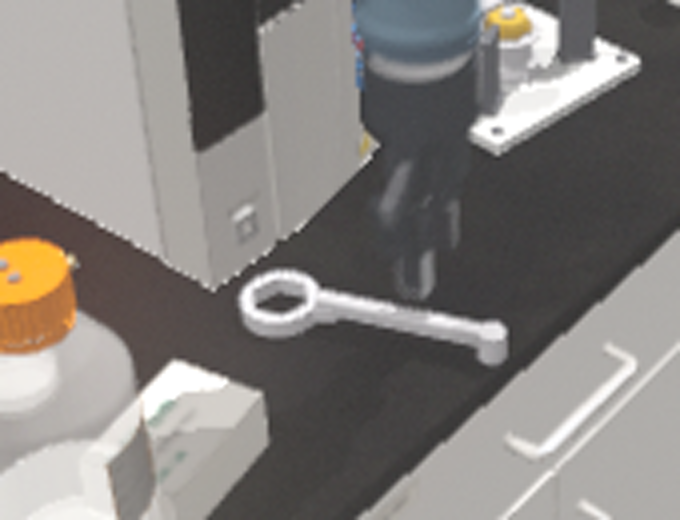

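The picture shows the fingers straddling the bar at about (415,290), so I'll descend and grip.

Request:
servo_tool(commands="0 0 0 0 0 20 0.5; 0 0 0 0 0 20 0.5; 0 0 0 0 0 14.8 0.5; 0 0 0 0 0 0 0; 0 0 0 0 0 0 0")

```text
time_s: 3.32
eef_pos: [0.4077, 0.1903, 0.007]
eef_rot: [-0.0, 0.984, 0.176, 0.0]
wrist_force: [1.0, 0.1, -1.4]
opening: 0.121
grasp_force: 60.1
```

Request:
servo_tool(commands="0 0 0 0 0 0 0; 0 0 0 0 0 0 0; 0 0 0 0 0 0 0")

```text
time_s: 3.7
eef_pos: [0.4077, 0.1904, 0.0069]
eef_rot: [0.0, 0.984, 0.176, 0.0]
wrist_force: [0.1, -1.5, 2.3]
opening: 0.122
grasp_force: 60.5
```

Run:
```python
from h import *
st()
```

```text
t3.70 pos [407.7 190.4   6.9] yaw 20.27 tilt [0.0007 0.0001] F [ 0.1 -1.5  2.3] M [-0.06  0.05  0.07] open 0.122 grip 60.5 q6 1.39
```

Request:
servo_tool(commands="0 0 0 0 0 -10 0; 0 0 0 -2 0 -20 0; 0 0 0 -5 0 -30 0; 0 0 0 -5 0 -35 0; 0 0 0 0 0 -28 0")

```text
time_s: 4.32
eef_pos: [0.396, 0.1862, 0.1314]
eef_rot: [0.0, 0.984, 0.176, 0.001]
wrist_force: [1.1, 0.9, -2.4]
opening: 0.126
grasp_force: 60.1
```

Run:
```python
from h import *
st();plan([.44,-.1717,.13],31.5,10,0)
```

```text
t4.33 pos [396.  186.2 131.4] yaw 20.28 tilt [0.0011 0.0002] F [ 1.1  0.9 -2.4] M [-0.01  0.02  0.04] open 0.126 grip 60.1 q6 1.38
0.000 -0.000 -0.020 -8.3 35.1 0.1 0.00; 0.000 -0.000 -0.020 -9.0 34.9 0.1 0.00; 0.000 -0.000 -0.020 -9.6 34.7 0.1 0.00; 0.000 -0.000 -0.020 -10.3 34.6 0.1 0.00; 0.000 -0.000 -0.020 -11.0 34.3 0.1 0.00; 0.000 -0.000 -0.020 -11.7 34.1 0.1 0.00; 0.000 -0.000 -0.020 -12.3 33.9 0.1 0.00; 0.000 -0.000 -0.020 -13.0 33.6 0.1 0.00; 0.000 -0.000 -0.020 -13.7 33.4 0.1 0.00; 0.000 -0.000 -0.020 -14.3 33.1 0.1 0.00
```

Request:
servo_tool(commands="0 0 -0.02 -8 35 0 0; 0 0 -0.02 -9 35 0 0; 0 0 -0.02 -10 35 0 0; 0 0 -0.02 -10 34.5 0 0; 0 0 -0.02 -11 34 0 0")

```text
time_s: 4.95
eef_pos: [0.4185, 0.0064, 0.1301]
eef_rot: [0.0, 0.974, 0.225, 0.0]
wrist_force: [0.1, -0.5, -1.2]
opening: 0.125
grasp_force: 60.1
```

Request:
servo_tool(commands="0 0 -0.02 -12 34 0 0; 0 0 -0.02 -12 34 0 0; 0 0 -0.02 -13 33.5 0 0; 0 0 -0.02 -14 33.5 0 0; 0 0 -0.02 -14 33 0 0")

```text
time_s: 5.58
eef_pos: [0.4408, -0.1725, 0.1301]
eef_rot: [0.0, 0.962, 0.274, 0.0]
wrist_force: [0.7, -0.0, -1.6]
opening: 0.123
grasp_force: 60.1
```

Run:
```python
from h import *
import cv2
st();plan([.4773,-.1717,.13],31.5,2,0)
o=get_obs()
a=camera("top");c=cv2.imwrite("pics/top1.png",a);b=camera("scene")
u=proj("top",o["eef_pos"]+[.0957,.0587,.007]);print(u);x,y=int(u[0])-35,int(u[1])-25
w=proj("scene",o["eef_pos"]+[.05,.03,.007]);X,Y=int(w[0])-35,int(w[1])-30;print(x,y,X,Y)
cv2.imwrite("pics/c4.png",cv2.vconcat([cv2.resize(a[y:y+50,x:x+70],None,fx=6,fy=6,interpolation=2),cv2.resize(b[Y:Y+50,X:X+70],None,fx=6,fy=6,interpolation=2)]))
```

```text
t5.58 pos [ 440.8 -172.5  130.1] yaw 31.76 tilt [ 0.0005 -0.0002] F [ 0.7 -0.  -1.6] M [-0.02 -0.   -0.03] open 0.123 grip 60.1 q6 0.39
0.000 -0.000 0.002 15.7 9.3 0.1 0.00; 0.000 -0.000 0.002 15.8 9.2 0.0 0.00
[291.84984177 174.40419865]
256 149 246 117
```

View pics/c4.png

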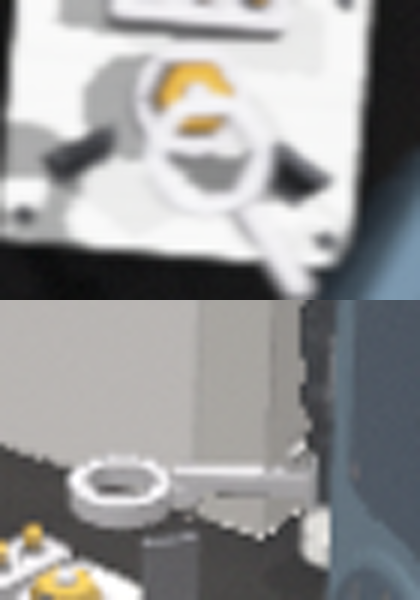

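In the crop, the ring centre is at about (209,153) in the top view and the ring's top face at about (121,483) in the scene view. I'll triangulate and compare with the prediction.

Run:
```python
from h import *
from scipy.optimize import least_squares
o=get_obs();p=o["eef_pos"];pr=p+[.0955,.0591,.007]
mt=np.array([256+209.5/6-.5,149+153.5/6-.5]);ms=np.array([246+121.5/6-.5,117+183.5/6-.5])
print("pred top/scene",proj("top",pr),mt,proj("scene",pr),ms)
r=least_squares(lambda X:np.r_[proj("top",X)-mt,proj("scene",X)-ms],pr)
print("ring",r.x*1e3,"pred",pr*1e3,r.fun); d=(r.x-p)*1e3;print(d,np.hypot(*d[:2]),np.degrees(np.arctan2(d[1],d[0])))
# bar edge predictions in scene crop coords
R=np.radians(31.76);x=np.array([np.cos(R),np.sin(R),0]);y=np.array([-np.sin(R),np.cos(R),0])
b=p+x*.112-[0,0,.0069]
for s in(-.03,-.09):
  for yy in(.006,-.006):
    print(s,yy,(proj("scene",b+x*s+y*yy+[0,0,.024])-[246,117]+.5)*6+[0,300],(proj("top",b+x*s+y*yy+[0,0,.024])-[256,149]+.5)*6)
for nm in("top","scene"):
  E=np.array([proj(nm,b+.028*(np.cos(t)*x+np.sin(t)*y)+[0,0,.014]) for t in np.linspace(0,6.28,60)])
  E=(E-([256,149] if nm=="top" else [246,117])+.5)*6+([0,0] if nm=="top" else [0,300]);print(nm,E.min(0),E.max(0))
```

```text
pred top/scene [292.49281136 174.17367486] [290.41666667 174.08333333] [264.98450598 146.84279786] [265.75       147.08333333]
ring [ 535.18204816 -111.13969778  139.15598889] pred [ 537.03788868 -115.52118646  137.53888936] [ 0.57035705  0.74264156 -1.10607896 -0.01303681]
[93.64415948 63.48148868  8.61709953] 113.13323123897396 34.13339263817078
-0.03 0.006 [172.5698157  473.11983643] [250.36412462 215.21898054]
-0.03 -0.006 [174.01785384 462.75970787] [272.48992055 200.82474791]
-0.09 0.006 [284.99556151 478.1295777 ] [323.38418264 326.57995883]
-0.09 -0.006 [285.61371809 467.68479452] [345.52870876 312.10410772]
top [161.19276393  93.73599354] [283.43685879 215.69079309]
scene [ 65.74233856 457.982684  ] [169.26962444 506.71682204]
```

Run:
```python
from h import *
import cv2
camera("top");st()
a=camera("top");b=camera("scene");x,y,X,Y=256,149,246,117
cv2.imwrite("pics/top2.png",a);cv2.imwrite("pics/scene2.png",b)
p=get_obs()["eef_pos"];R=np.radians(31.76);ex=np.array([np.cos(R),np.sin(R),0]);ey=np.array([-np.sin(R),np.cos(R),0])
c=p+ex*.1123-[0,0,.0069]
out=[]
for nm,im,ox,oy in(("top",a,x,y),("scene",b,X,Y)):
  k=cv2.resize(im[oy:oy+50,ox:ox+70],None,fx=8,fy=8,interpolation=2);j=k.copy()
  T=lambda q:((proj(nm,q)-[ox,oy]+.5)*8).astype(int)
  E=[T(c+.028*(np.cos(t)*ex+np.sin(t)*ey)+[0,0,.014]) for t in np.linspace(0,6.28,60)]
  cv2.polylines(k,[np.array(E)],True,(0,0,255),1)
  for yy in(-.006,.006): cv2.line(k,T(c-.03*ex+yy*ey+[0,0,.024]),T(c-.1*ex+yy*ey+[0,0,.024]),(0,255,0),1)
  # stud top and nut for reference
  n=np.array([.5731,-.1132,.0695]);cv2.circle(k,T(n),3,(255,0,0),1)
  out.append(k)
cv2.imwrite("pics/c5.png",cv2.resize(cv2.vconcat(out),None,fx=.75,fy=.75,interpolation=3))
```

```text
t5.72 pos [ 440.9 -172.8  130.1] yaw 31.58 tilt [ 0.0006 -0.0005] F [ 0.2  0.9 -1.3] M [0.03 0.07 0.02] open 0.125 grip 60.1 q6 0.39
```

View pics/c5.png

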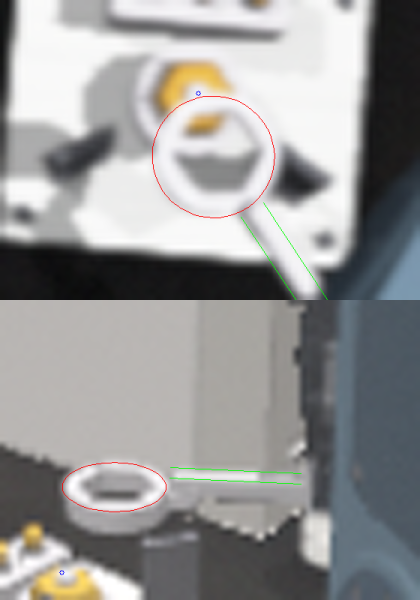

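With the arm at rest the predicted outline matches the ring and bar to about 1 mm, with no sag. The earlier offset was motion lag. Moving over the nut.

Request:
servo_tool(commands="0 0 0 15.5 9.5 0 0; 0 0 0 15.5 9.5 0 0; 0 0 0 0 0 20 0; 0 0 0 0 0 20 0; 0 0 0 0 0 8 0")

```text
time_s: 6.45
eef_pos: [0.4763, -0.1694, 0.0804]
eef_rot: [-0.001, 0.962, 0.274, -0.001]
wrist_force: [-0.4, -0.2, -1.7]
opening: 0.12
grasp_force: 60.1
```

Request:
servo_tool(commands="0 0 0 0 0 0 0; 0 0 0 0 0 0 0")

```text
time_s: 6.7
eef_pos: [0.4777, -0.1712, 0.0823]
eef_rot: [0.0, 0.962, 0.274, 0.0]
wrist_force: [-0.4, -0.3, -0.2]
opening: 0.125
grasp_force: 60.1
```

Run:
```python
from h import *
import cv2
st();plan([.4774,-.1719,.082],31.5,1,0)
nm="top";im=camera("top");b=camera("scene")
cv2.imwrite("pics/top3.png",im);cv2.imwrite("pics/scene3.png",b)
p=get_obs()["eef_pos"];R=np.radians(31.5);ex=np.array([np.cos(R),np.sin(R),0]);ey=np.array([-np.sin(R),np.cos(R),0])
c=p+ex*.1123-[0,0,.0069];print(c)
out=[]
for nm,im,ox,oy in(("top",im,262,140),("scene",b,226,138)):
  k=cv2.resize(im[oy:oy+45,ox:ox+65],None,fx=8,fy=8,interpolation=2)
  out.append(k)
cv2.imwrite("pics/c6.png",cv2.resize(cv2.vconcat(out),None,fx=.8,fy=.8,interpolation=3))
```

```text
t6.70 pos [ 477.7 -171.2   82.3] yaw 31.75 tilt [ 0.0011 -0.0007] F [-0.4 -0.3 -0.2] M [-0.05  0.02  0.03] open 0.125 grip 60.1 q6 0.44
0.001 -0.001 0.004 -0.6 0.4 0.3 0.00
[ 0.57345157 -0.11275863  0.07548017]
```

View pics/c6.png

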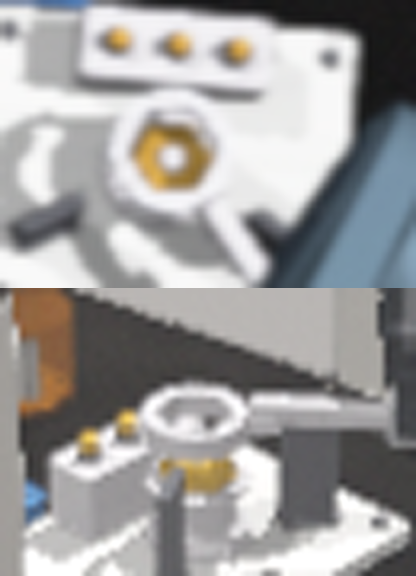

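Request:
servo_tool(commands="0 0 0.004 -0.5 0.4 8 0; 0 0 0 0 0 4 0; 0 0 0 0 0 2 0; 0 0 0 0 0 2 0; 0 0 0 0 0 0 0")

```text
time_s: 7.42
eef_pos: [0.4769, -0.1717, 0.0653]
eef_rot: [-0.0, 0.962, 0.271, -0.0]
wrist_force: [-0.2, -0.0, -1.7]
opening: 0.121
grasp_force: 60.1
```

Run:
```python
from h import *
st()
```

```text
t7.42 pos [ 476.9 -171.7   65.3] yaw 31.50 tilt [-0.0002  0.0002] F [-0.2 -0.  -1.7] M [ 0.04  0.02 -0.03] open 0.121 grip 60.1 q6 0.44
```

Request:
servo_tool(commands="0 0 0 0 0 1.5 0; 0 0 0 0 0 1.5 0; 0 0 0 0 0 0 0")

```text
time_s: 7.8
eef_pos: [0.4769, -0.1717, 0.0624]
eef_rot: [-0.0, 0.962, 0.271, -0.0]
wrist_force: [0.2, 0.5, -1.8]
opening: 0.124
grasp_force: 60.1
```

Run:
```python
from h import *
st()
```

```text
t7.80 pos [ 476.9 -171.7   62.4] yaw 31.50 tilt [-0.0002  0.0001] F [ 0.2  0.5 -1.8] M [-0.    0.04 -0.02] open 0.124 grip 60.1 q6 0.44
```

Request:
servo_tool(commands="0 0 0 0 0 1.5 0; 0 0 0 0 0 1.5 0; 0 0 0 0 0 1 0; 0 0 0 0 0 1 0; 0 0 0 0 0 0 0")

```text
time_s: 8.43
eef_pos: [0.4769, -0.1717, 0.0574]
eef_rot: [-0.0, 0.962, 0.271, -0.0]
wrist_force: [0.1, 0.2, -2.0]
opening: 0.124
grasp_force: 60.1
```

Run:
```python
from h import *
st()
```

```text
t8.43 pos [ 476.9 -171.7   57.4] yaw 31.50 tilt [-0.0001  0.0001] F [ 0.1  0.2 -2. ] M [0.   0.02 0.01] open 0.124 grip 60.1 q6 0.44
```

Request:
servo_tool(commands="0 0 0.06 0.2 -6.7 0 0; 0 0 0.06 0.2 -6.7 0 0; 0 0 0.06 0.2 -6.7 0 0; 0 0 0 0 0 0 0")

```text
time_s: 8.93
eef_pos: [0.4675, -0.1542, 0.0575]
eef_rot: [0.0, 0.983, 0.184, -0.001]
wrist_force: [-2.8, -3.2, -1.7]
opening: 0.123
grasp_force: 60.1
```

```bash
cat >> h.py <<'E'
def ctr(L=112.3):
    o=get_obs();R=Ro.from_quat(np.roll(o["eef_rot"],-1)).as_matrix();f=R.T@o["wrist_force"]
    print("ring",np.round(o["eef_pos"]*1000+L*R[:,0],2),"F tool",np.round(f,1))
E
python3 - <<'E'
from h import *
st();ctr()
E
```

```text
t8.93 pos [ 467.5 -154.2   57.5] yaw 21.24 tilt [-0.001 -0.001] F [-2.8 -3.2 -1.7] M [-0.68  0.63 -0.1 ] open 0.123 grip 60.1 q6 0.64
ring [ 572.16 -113.51   57.37] F tool [-3.7  1.9  1.7]
```

Request:
servo_tool(commands="0 0 0.06 0.2 -6.7 0 0; 0 0 0.06 0.1 -6.7 0 0; 0 0 0.06 0.1 -6.7 0 0; 0 0 0.06 0.2 -6.7 0 0; 0 0 0 0 0 0 0")

```text
time_s: 9.55
eef_pos: [0.4609, -0.1282, 0.0575]
eef_rot: [0.0, 0.998, 0.066, -0.0]
wrist_force: [-3.6, -2.8, -1.2]
opening: 0.123
grasp_force: 60.1
```

Run:
```python
from h import *
st();ctr()
```

```text
t9.55 pos [ 460.9 -128.2   57.5] yaw 7.53 tilt [-0.0009 -0.0005] F [-3.6 -2.8 -1.2] M [-0.7   0.63 -0.19] open 0.123 grip 60.1 q6 0.92
ring [ 572.19 -113.46   57.35] F tool [-4.   2.3  1.3]
```

Request:
servo_tool(commands="0 0 0.06 0.1 -6.7 0 0; 0 0 0.06 0.2 -6.7 0 0; 0 0 0.06 0.2 -6.7 0 0; 0 0 0.06 0.2 -6.7 0 0; 0 0 0.06 0.2 -6.7 0 0")

```text
time_s: 10.18
eef_pos: [0.4615, -0.095, 0.0574]
eef_rot: [0.0, 0.996, -0.085, -0.0]
wrist_force: [-2.8, -4.0, -1.6]
opening: 0.126
grasp_force: 60.1
```

Run:
```python
from h import *
st();ctr()
```

```text
t10.18 pos [461.5 -95.   57.4] yaw -9.74 tilt [-0.0009 -0.0006] F [-2.8 -4.  -1.6] M [-0.76  0.53 -0.02] open 0.126 grip 60.1 q6 1.29
ring [ 572.22 -114.04   57.35] F tool [-2.   4.5  1.6]
```

Request:
servo_tool(commands="0 0 0.06 0.2 -6.7 0 0; 0 0 0.06 0.2 -6.7 0 0; 0 0 0.06 0.2 -6.7 0 0; 0 0 0.06 0.2 -6.7 0 0; 0 0 0 0 0 0 0")

```text
time_s: 10.8
eef_pos: [0.4693, -0.0691, 0.0574]
eef_rot: [0.0, 0.979, -0.203, -0.0]
wrist_force: [-1.6, -4.0, -1.1]
opening: 0.122
grasp_force: 60.1
```

Run:
```python
from h import *
st();ctr()
```

```text
t10.80 pos [469.3 -69.1  57.4] yaw -23.38 tilt [-0.0006 -0.0001] F [-1.6 -4.  -1.1] M [-0.55  0.45 -0.26] open 0.122 grip 60.1 q6 1.58
ring [ 572.43 -113.63   57.35] F tool [0.2 4.3 1.1]
```

Request:
servo_tool(commands="0 0 0.06 0.2 -6.7 0 0; 0 0 0.06 0.2 -6.7 0 0; 0 0 0.06 0.2 -6.7 0 0; 0 0 0.06 0.2 -6.7 0 0; 0 0 0 0 0 0 0")

```text
time_s: 11.42
eef_pos: [0.4829, -0.046, 0.0574]
eef_rot: [0.0, 0.948, -0.318, -0.0]
wrist_force: [-1.3, -4.6, -2.3]
opening: 0.123
grasp_force: 60.1
```

Run:
```python
from h import *
st();ctr()
```

```text
t11.43 pos [482.9 -46.   57.4] yaw -37.11 tilt [-0.0004 -0.    ] F [-1.3 -4.6 -2.3] M [-0.71  0.39 -0.3 ] open 0.123 grip 60.1 q6 1.88
ring [ 572.47 -113.81   57.34] F tool [1.8 4.5 2.3]
```

Request:
servo_tool(commands="0 0 -0.045 0 5 0 0; 0 0 -0.045 0 5 0 0; 0 0 0 0 0 0 0")

```text
time_s: 11.8
eef_pos: [0.4771, -0.054, 0.0575]
eef_rot: [-0.0, 0.961, -0.276, 0.0]
wrist_force: [-0.8, -0.7, -1.4]
opening: 0.129
grasp_force: 60.1
```

Run:
```python
from h import *
st();ctr()
```

```text
t11.80 pos [477.1 -54.   57.5] yaw -32.05 tilt [0.0003 0.0007] F [-0.8 -0.7 -1.4] M [-0.06  0.17 -0.11] open 0.129 grip 60.1 q6 1.77
ring [ 572.27 -113.55   57.51] F tool [-0.3  1.   1.4]
```

Request:
servo_tool(commands="0 0 0 0 0 -5 0; 0 0 0 0 0 -10 0; 0 0 0 0 0 -12 0; 0 0 0 0 0 -3 0; 0 0 0 0 0 0 0")

```text
time_s: 12.42
eef_pos: [0.4774, -0.0539, 0.088]
eef_rot: [0.0, 0.961, -0.276, 0.001]
wrist_force: [-0.3, 0.2, -1.7]
opening: 0.12
grasp_force: 60.1
```

Request:
servo_tool(commands="0 0 -0.105 0.6 11.8 0 0; 0 0 -0.105 0.6 11.8 0 0; 0 0 -0.105 0.6 11.8 0 0; 0 0 -0.105 0.6 11.8 0 0; 0 0 -0.105 0.6 11.8 0 0")

```text
time_s: 13.05
eef_pos: [0.4594, -0.1099, 0.0871]
eef_rot: [-0.0, 1.0, -0.016, -0.0]
wrist_force: [0.9, -0.3, -1.8]
opening: 0.122
grasp_force: 60.1
```

Request:
servo_tool(commands="0 0 -0.105 0.6 11.8 0 0; 0 0 -0.105 0.6 11.8 0 0; 0 0 -0.105 0.6 11.8 0 0; 0 0 -0.105 0.6 11.8 0 0; 0 0 -0.105 0.6 11.8 0 0")

```text
time_s: 13.68
eef_pos: [0.4727, -0.1668, 0.087]
eef_rot: [-0.0, 0.97, 0.244, -0.0]
wrist_force: [0.8, 0.1, -1.6]
opening: 0.123
grasp_force: 60.1
```

Request:
servo_tool(commands="0 0 0 0 0 0 0; 0 0 0 0 0 0 0")

```text
time_s: 13.92
eef_pos: [0.4724, -0.1661, 0.0871]
eef_rot: [-0.0, 0.97, 0.241, -0.0]
wrist_force: [0.3, 0.4, -1.1]
opening: 0.119
grasp_force: 60.1
```

Run:
```python
from h import *
import cv2
st();ctr();plan([.4734,-.1665,.0875],28.2,1,0)
a=camera("top");b=camera("scene");cv2.imwrite("pics/top4.png",a)
out=[cv2.resize(i[oy:oy+45,ox:ox+65],None,fx=6,fy=6,interpolation=2) for i,ox,oy in((a,262,140),(b,226,138))]
cv2.imwrite("pics/c7.png",cv2.vconcat(out))
```

```text
t13.93 pos [ 472.4 -166.1   87.1] yaw 27.95 tilt [-0.0009  0.0007] F [ 0.3  0.4 -1.1] M [-0.04  0.03  0.  ] open 0.119 grip 60.1 q6 0.51
ring [ 571.64 -113.48   87.03] F tool [ 0.5 -0.2  1.1]
-0.001 0.000 -0.004 0.7 0.8 -0.4 0.00
```

View pics/c7.png

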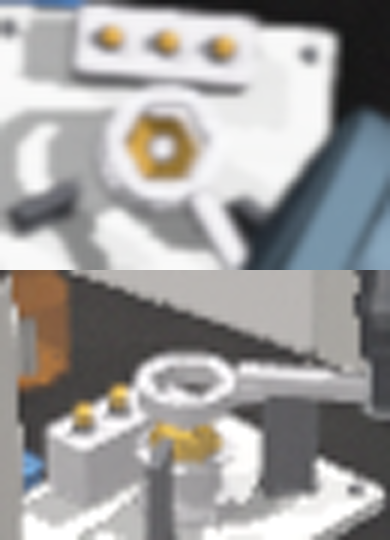

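The nut shows centred in the lifted ring, with the stud at (163,148), so I'll reseat.

Request:
servo_tool(commands="0.001 0 -0.004 0.8 0.6 8 0; 0 0 0 0 0 8 0; 0 0 0 0 0 4 0; 0 0 0 0 0 2 0; 0 0 0 0 0 0 0")

```text
time_s: 14.65
eef_pos: [0.4738, -0.1668, 0.0653]
eef_rot: [-0.001, 0.97, 0.244, -0.0]
wrist_force: [-0.8, 0.6, -0.6]
opening: 0.121
grasp_force: 60.1
```

Run:
```python
from h import *
st();ctr()
```

```text
t14.65 pos [ 473.8 -166.8   65.3] yaw 28.29 tilt [-0.0007  0.001 ] F [-0.8  0.6 -0.6] M [-0.04  0.07 -0.02] open 0.121 grip 60.1 q6 0.50
ring [ 572.73 -113.59   65.32] F tool [-0.4 -0.9  0.6]
```

Request:
servo_tool(commands="0 0 0 0 0 1.5 0; 0 0 0 0 0 1 0; 0 0 0 0 0 0 0")

```text
time_s: 15.02
eef_pos: [0.4739, -0.1668, 0.063]
eef_rot: [-0.0, 0.97, 0.244, -0.0]
wrist_force: [0.5, 0.2, -2.0]
opening: 0.123
grasp_force: 60.1
```

Run:
```python
from h import *
st();ctr()
```

```text
t15.03 pos [ 473.9 -166.8   63. ] yaw 28.29 tilt [-0.0005  0.0009] F [ 0.5  0.2 -2. ] M [-0.04  0.07 -0.  ] open 0.123 grip 60.1 q6 0.50
ring [ 572.79 -113.55   62.97] F tool [0.6 0.  2. ]
```

Going in free again; lower it to the seat.

Request:
servo_tool(commands="0 0 0 0 0 1.5 0; 0 0 0 0 0 1.5 0; 0 0 0 0 0 1.5 0; 0 0 0 0 0 1 0; 0 0 0 0 0 0 0")

```text
time_s: 15.65
eef_pos: [0.4739, -0.1668, 0.0574]
eef_rot: [-0.001, 0.97, 0.244, -0.0]
wrist_force: [0.3, -0.6, -1.2]
opening: 0.123
grasp_force: 60.1
```

Request:
servo_tool(commands="0 0 0 0 0 0 0; 0 0 0 0 0 0 0")

```text
time_s: 15.9
eef_pos: [0.4739, -0.1668, 0.0576]
eef_rot: [-0.0, 0.97, 0.244, -0.0]
wrist_force: [0.6, -0.2, -1.6]
opening: 0.123
grasp_force: 60.1
```

Run:
```python
from h import *
st();ctr()
```

```text
t15.90 pos [ 473.9 -166.8   57.6] yaw 28.29 tilt [-0.0004  0.0008] F [ 0.6 -0.2 -1.6] M [0.01 0.06 0.04] open 0.123 grip 60.1 q6 0.50
ring [ 572.82 -113.58   57.56] F tool [0.4 0.5 1.6]
```

Request:
servo_tool(commands="0 0 0.06 0.1 -6.7 0 0; 0 0 0.06 0.1 -6.7 0 0; 0 0 0.06 0.1 -6.7 0 0; 0 0 0.06 0.2 -6.7 0 0; 0 0 0 0 0 0 0")

```text
time_s: 16.52
eef_pos: [0.4636, -0.1421, 0.0575]
eef_rot: [-0.0, 0.992, 0.127, -0.0]
wrist_force: [-2.0, -3.1, -1.8]
opening: 0.12
grasp_force: 60.1
```

Run:
```python
from h import *
st();ctr()
```

```text
t16.52 pos [ 463.6 -142.1   57.5] yaw 14.61 tilt [-0.001   0.0003] F [-2.  -3.1 -1.8] M [-0.36  0.46 -0.02] open 0.120 grip 60.1 q6 0.77
ring [ 572.23 -113.81   57.44] F tool [-2.8  2.5  1.8]
```

Request:
servo_tool(commands="0 0 0.06 0.1 -6.7 0 0; 0 0 0.06 0.2 -6.7 0 0; 0 0 0.06 0.2 -6.7 0 0; 0 0 0.06 0.2 -6.7 0 0; 0 0 0 0 0 0 0")

```text
time_s: 17.15
eef_pos: [0.46, -0.1156, 0.0575]
eef_rot: [-0.0, 1.0, 0.008, -0.001]
wrist_force: [-2.8, -2.0, -1.5]
opening: 0.122
grasp_force: 60.1
```

Run:
```python
from h import *
st();ctr()
```

```text
t17.15 pos [ 460.  -115.6   57.5] yaw 0.90 tilt [-0.0011  0.0007] F [-2.8 -2.  -1.5] M [-0.35  0.47 -0.1 ] open 0.122 grip 60.1 q6 1.06
ring [ 572.24 -113.87   57.38] F tool [-2.8  1.9  1.5]
```

Request:
servo_tool(commands="0 0 0.06 0.2 -6.7 0 0; 0 0 0.06 0.2 -6.7 0 0; 0 0 0.06 0.2 -6.7 0 0; 0 0 0.06 0.2 -6.7 0 0; 0 0 0 0 0 0 0")

```text
time_s: 17.77
eef_pos: [0.4628, -0.089, 0.0575]
eef_rot: [-0.0, 0.994, -0.112, -0.001]
wrist_force: [-2.2, -2.2, -1.8]
opening: 0.123
grasp_force: 60.1
```

Run:
```python
from h import *
st();ctr()
```

```text
t17.77 pos [462.8 -89.   57.5] yaw -12.83 tilt [-0.0013  0.001 ] F [-2.2 -2.2 -1.8] M [-0.34  0.5  -0.1 ] open 0.123 grip 60.1 q6 1.35
ring [ 572.25 -113.94   57.3 ] F tool [-1.6  2.7  1.8]
```

Request:
servo_tool(commands="0 0 0.03 0.1 -3.4 0 0; 0 0 0.03 0.1 -3.4 0 0; 0 0 0.03 0.1 -3.4 0 0; 0 0 0 0 0 0 0")

```text
time_s: 18.27
eef_pos: [0.4655, -0.0791, 0.0574]
eef_rot: [-0.0, 0.988, -0.157, -0.001]
wrist_force: [-3.8, -2.9, -1.3]
opening: 0.122
grasp_force: 60.2
```

Run:
```python
from h import *
st();ctr()
```

```text
t18.27 pos [465.5 -79.1  57.4] yaw -18.08 tilt [-0.0014  0.0011] F [-3.8 -2.9 -1.3] M [-0.52  0.69 -0.1 ] open 0.122 grip 60.2 q6 1.47
ring [ 572.29 -113.98   57.24] F tool [-2.7  3.9  1.3]
```

Request:
servo_tool(commands="0 0 0.02 0.1 -2.2 0 0; 0 0 0.02 0.1 -2.2 0 0; 0 0 0 0 0 0 0")

```text
time_s: 18.65
eef_pos: [0.4669, -0.075, 0.0574]
eef_rot: [-0.0, 0.984, -0.177, -0.001]
wrist_force: [-4.9, -2.9, -0.7]
opening: 0.12
grasp_force: 60.2
```

Run:
```python
from h import *
st();ctr()
```

```text
t18.65 pos [466.9 -75.   57.4] yaw -20.36 tilt [-0.0018  0.0012] F [-4.9 -2.9 -0.7] M [-0.47  0.77 -0.09] open 0.120 grip 60.2 q6 1.51
ring [ 572.22 -114.08   57.13] F tool [-3.6  4.4  0.7]
```

Request:
servo_tool(commands="0 0 0.02 0.1 -2.2 0 0; 0 0 0.01 0 -1.1 0 0; 0 0 0 0 0 0 0")

```text
time_s: 19.02
eef_pos: [0.4681, -0.072, 0.0573]
eef_rot: [-0.0, 0.981, -0.191, -0.001]
wrist_force: [-4.8, -3.0, 0.2]
opening: 0.124
grasp_force: 60.2
```

Run:
```python
from h import *
st();ctr()
```

```text
t19.02 pos [468.1 -72.   57.3] yaw -22.08 tilt [-0.002   0.0012] F [-4.8 -3.   0.2] M [-0.51  0.84 -0.04] open 0.124 grip 60.2 q6 1.55
ring [ 572.19 -114.18   57.08] F tool [-3.3  4.6 -0.2]
```

Request:
servo_tool(commands="0 0 0.015 -0.1 -1.6 0 0; 0 0 0.01 0 -1.1 0 0; 0 0 0 0 0 0 0")

```text
time_s: 19.4
eef_pos: [0.4692, -0.0695, 0.0574]
eef_rot: [-0.0, 0.979, -0.204, -0.001]
wrist_force: [-4.6, -3.7, -0.5]
opening: 0.123
grasp_force: 60.2
```

Run:
```python
from h import *
st();ctr()
```

```text
t19.40 pos [469.2 -69.5  57.4] yaw -23.51 tilt [-0.0017  0.0012] F [-4.6 -3.7 -0.5] M [-0.5   0.71 -0.04] open 0.123 grip 60.2 q6 1.58
ring [ 572.15 -114.26   57.14] F tool [-2.8  5.2  0.5]
```

Request:
servo_tool(commands="0 0 0.01 0 -1.1 0 0; 0 0 0.01 0 -1.1 0 0; 0 0 0 0 0 0 0")

```text
time_s: 19.77
eef_pos: [0.4701, -0.0674, 0.0574]
eef_rot: [-0.0, 0.977, -0.214, -0.001]
wrist_force: [-5.0, -3.6, -0.5]
opening: 0.12
grasp_force: 60.2
```

Run:
```python
from h import *
st();ctr()
```

```text
t19.77 pos [470.1 -67.4  57.4] yaw -24.66 tilt [-0.0017  0.0012] F [-5.  -3.6 -0.5] M [-0.47  0.71 -0.02] open 0.120 grip 60.2 q6 1.61
ring [ 572.12 -114.29   57.12] F tool [-3.   5.3  0.5]
```

Request:
servo_tool(commands="0 0 0.01 0 -1.1 0 0; 0 0 0.01 0 -1.1 0 0; 0 0 0 0 0 0 0")

```text
time_s: 20.15
eef_pos: [0.4711, -0.0654, 0.0574]
eef_rot: [-0.0, 0.975, -0.223, -0.001]
wrist_force: [-4.2, -3.4, 0.2]
opening: 0.119
grasp_force: 60.2
```

Run:
```python
from h import *
st();ctr()
```

```text
t20.15 pos [471.1 -65.4  57.4] yaw -25.80 tilt [-0.0016  0.0012] F [-4.2 -3.4  0.2] M [-0.42  0.78 -0.1 ] open 0.119 grip 60.2 q6 1.63
ring [ 572.16 -114.31   57.17] F tool [-2.3  4.9 -0.2]
```

Request:
servo_tool(commands="0 0 0.01 0 -1.1 0 0; 0 0 0.005 0 -0.5 0 0; 0 0 0 0 0 0 0")

```text
time_s: 20.52
eef_pos: [0.4717, -0.064, 0.0574]
eef_rot: [-0.0, 0.973, -0.231, -0.001]
wrist_force: [-4.1, -3.3, -0.8]
opening: 0.12
grasp_force: 60.2
```

Run:
```python
from h import *
st();ctr()
```

```text
t20.52 pos [471.7 -64.   57.4] yaw -26.66 tilt [-0.0016  0.0013] F [-4.1 -3.3 -0.8] M [-0.46  0.8   0.01] open 0.120 grip 60.2 q6 1.65
ring [ 572.09 -114.35   57.15] F tool [-2.1  4.8  0.8]
```

Request:
servo_tool(commands="0 0 0.01 0 -1.1 0 0; 0 0 0.01 0.1 -1.1 0 0; 0 0 0 0 0 0 0")

```text
time_s: 20.9
eef_pos: [0.4727, -0.062, 0.0573]
eef_rot: [-0.0, 0.971, -0.24, -0.001]
wrist_force: [-4.4, -2.3, -0.2]
opening: 0.124
grasp_force: 60.2
```

Run:
```python
from h import *
st();ctr()
```

```text
t20.90 pos [472.7 -62.   57.3] yaw -27.81 tilt [-0.0018  0.0012] F [-4.4 -2.3 -0.2] M [-0.45  0.8   0.01] open 0.124 grip 60.2 q6 1.68
ring [ 572.05 -114.41   57.09] F tool [-2.8  4.1  0.2]
```

Request:
servo_tool(commands="0 0 0.01 0 -1.1 0 0; 0 0 0.01 0.1 -1.1 0 0; 0 0 0 0 0 0 0")

```text
time_s: 21.28
eef_pos: [0.4736, -0.0605, 0.0573]
eef_rot: [0.0, 0.968, -0.25, -0.001]
wrist_force: [-6.5, -4.7, 0.3]
opening: 0.123
grasp_force: 60.2
```

Run:
```python
from h import *
st();ctr()
```

```text
t21.27 pos [473.6 -60.5  57.3] yaw -28.92 tilt [-0.0025  0.0006] F [-6.5 -4.7  0.3] M [-0.8   1.07  0.12] open 0.123 grip 60.2 q6 1.70
ring [ 571.85 -114.78   57.  ] F tool [-3.4  7.2 -0.3]
```

Request:
servo_tool(commands="0 0 0.005 0 -0.5 0 0; 0 0 0 0 0 0 0")

```text
time_s: 21.52
eef_pos: [0.4737, -0.0601, 0.0573]
eef_rot: [0.0, 0.968, -0.252, -0.001]
wrist_force: [-6.7, -4.8, -0.7]
opening: 0.124
grasp_force: 60.2
```

Run:
```python
from h import *
st();ctr()
```

```text
t21.52 pos [473.7 -60.1  57.3] yaw -29.20 tilt [-0.0026  0.0004] F [-6.7 -4.8 -0.7] M [-0.82  1.07  0.17] open 0.124 grip 60.2 q6 1.71
ring [ 571.78 -114.91   57.  ] F tool [-3.5  7.4  0.7]
```

Request:
servo_tool(commands="0 0 0.005 0 -0.6 0 0; 0 0 0.005 0 -0.6 0 0; 0 0 0 0 0 0 0; 0 0 0 0 0 0 0")

```text
time_s: 22.02
eef_pos: [0.4742, -0.0593, 0.0572]
eef_rot: [0.0, 0.966, -0.257, -0.001]
wrist_force: [-6.7, -6.0, -0.1]
opening: 0.125
grasp_force: 60.3
```

Run:
```python
from h import *
st();ctr()
```

```text
t22.02 pos [474.2 -59.3  57.2] yaw -29.76 tilt [-0.003  -0.0001] F [-6.7 -6.  -0.1] M [-1.09  1.2   0.28] open 0.125 grip 60.3 q6 1.72
ring [ 571.65 -115.07   56.95] F tool [-2.9  8.5  0.1]
```

Force doubled from the running 4.5 N to 8.5 N while the tool stopped advancing freely, so the nut is at its stop. I'll back off into the free play and lift.

Request:
servo_tool(commands="0 0 -0.035 0 3.9 0 0; 0 0 -0.035 0.2 3.9 0 0; 0 0 -0.03 0.2 3.3 0 0; 0 0 0 0 0 0 0")

```text
time_s: 22.52
eef_pos: [0.4701, -0.0684, 0.0574]
eef_rot: [-0.001, 0.978, -0.209, -0.001]
wrist_force: [-3.8, 1.4, -1.3]
opening: 0.12
grasp_force: 60.1
```

Run:
```python
from h import *
st();ctr()
```

```text
t22.52 pos [470.1 -68.4  57.4] yaw -24.14 tilt [-0.0012  0.0019] F [-3.8  1.4 -1.3] M [0.33 0.68 0.  ] open 0.120 grip 60.1 q6 1.60
ring [ 572.53 -114.3    57.18] F tool [-4.   0.3  1.3]
```

Request:
servo_tool(commands="0 0 0 -0.6 -0.4 0 0; 0 0 0 0 0 0 0")

```text
time_s: 22.78
eef_pos: [0.4701, -0.0681, 0.0576]
eef_rot: [-0.0, 0.978, -0.209, -0.0]
wrist_force: [-3.0, 0.3, -2.0]
opening: 0.123
grasp_force: 60.0
```

Run:
```python
from h import *
st();ctr()
```

```text
t22.77 pos [470.1 -68.1  57.6] yaw -24.14 tilt [-0.0003  0.0008] F [-3.   0.3 -2. ] M [ 0.01  0.57 -0.18] open 0.123 grip 60.0 q6 1.60
ring [ 572.6  -114.01   57.51] F tool [-2.8  0.9  2. ]
```

Request:
servo_tool(commands="0 0 0 -0.6 0 0 0; 0 0 0 0 0 -3 0; 0 0 0 0 0 -4 0; 0 0 0 0 0 -6 0; 0 0 0 0 0 -12 0")

```text
time_s: 23.4
eef_pos: [0.4695, -0.0678, 0.0832]
eef_rot: [-0.0, 0.978, -0.209, -0.0]
wrist_force: [0.2, -0.0, -1.5]
opening: 0.122
grasp_force: 60.1
```

Request:
servo_tool(commands="0 0 0 0 0 -20 0; 0 0 0 0 0 -20 0; 0 0 0 0 0 -10 0; 0 0 0 0 0 0 0")

```text
time_s: 23.9
eef_pos: [0.4702, -0.0682, 0.1336]
eef_rot: [-0.0, 0.978, -0.209, 0.001]
wrist_force: [0.2, -0.7, -1.8]
opening: 0.125
grasp_force: 60.1
```

Run:
```python
from h import *
st();ctr();plan([.40,0.10,.14],15,5,0)
```

```text
t23.90 pos [470.2 -68.2 133.6] yaw -24.13 tilt [0.0016 0.0001] F [ 0.2 -0.7 -1.8] M [ 0.02  0.06 -0.04] open 0.125 grip 60.1 q6 1.60
ring [ 572.69 -114.08  133.73] F tool [0.5 0.6 1.8]
-0.000 -0.000 -0.137 -26.6 -25.0 -1.3 0.00; -0.000 -0.000 -0.137 -22.9 -28.3 -1.3 0.00; -0.000 -0.000 -0.137 -18.8 -31.2 -1.3 0.00; -0.000 -0.000 -0.137 -14.4 -33.5 -1.3 0.00; -0.000 -0.000 -0.137 -9.7 -35.1 -1.3 0.00
```

Run:
```python
from h import *
plan([.40,-.05,.14],-10,3,0)
import cv2; camera("top");cv2.imwrite("pics/top5.png",camera("top"))
```

```text
-0.000 -0.001 -0.082 -23.8 4.0 -2.2 0.00; -0.000 -0.001 -0.082 -24.1 2.1 -2.2 0.00; -0.000 -0.001 -0.082 -24.2 0.1 -2.2 0.00
```

Request:
servo_tool(commands="0 0 -0.082 -24 4 -2 0; 0 0 -0.082 -24 2 -2 0; 0 0 -0.082 -24 0 -2 0; 0 0 0 0 0 0 0")

```text
time_s: 24.5
eef_pos: [0.398, -0.0489, 0.1377]
eef_rot: [-0.001, 0.996, -0.088, -0.001]
wrist_force: [-0.3, -0.5, -1.0]
opening: 0.122
grasp_force: 60.1
```

```bash
python3 - <<'E'
from h import *
import cv2
st();plan([.395,.16,.13],20,5,0)
cv2.imwrite("pics/top6.png",camera("top"))
E
python3 fit.py pics/top6.png
```

```text
t24.50 pos [398.  -48.9 137.7] yaw -10.07 tilt [-0.0021  0.0017] F [-0.3 -0.5 -1. ] M [-0.02 -0.01  0.05] open 0.122 grip 60.1 q6 1.33
-0.000 0.000 -0.105 -7.9 -41.0 1.6 0.00; -0.000 0.000 -0.105 -3.6 -41.6 1.6 0.00; -0.000 0.000 -0.105 0.8 -41.8 1.6 0.00; -0.000 0.000 -0.105 5.2 -41.5 1.6 0.00; -0.000 0.000 -0.105 9.5 -40.7 1.6 0.00
[   4.15  573.57 -113.32   39.24] a= [np.float64(-6.8700000000000045), np.float64(53.129999999999995)]
[   4.18  573.45 -113.13   38.44] a= [np.float64(-6.07), np.float64(53.93)]
[   4.19  573.47 -113.33   38.5 ] a= [np.float64(-6.130000000000003), np.float64(53.87)]
[   4.21  573.45 -113.43   36.92] a= [np.float64(-4.550000000000004), np.float64(55.449999999999996)]
```

The vision fit gives about 113°, against 111.7° for the stop, so the nut is at its stop. Now I'll lay the spanner down.

Request:
servo_tool(commands="0 0 -0.105 -8 -41 1.6 0; 0 0 -0.105 -4 -41.5 1.6 0; 0 0 -0.105 1 -42 1.6 0; 0 0 -0.105 5 -41.5 1.6 0; 0 0 -0.105 9.5 -41 1.6 0")

```text
time_s: 25.18
eef_pos: [0.3966, 0.1613, 0.1307]
eef_rot: [-0.0, 0.985, 0.175, 0.0]
wrist_force: [0.3, 0.1, -2.0]
opening: 0.123
grasp_force: 60.1
```

Request:
servo_tool(commands="0 0 0 0 0 35 0; 0 0 0 0 0 35 0; 0 0 0 0 0 30 0; 0 0 0 0 0 15 0; 0 0 0 0 0 0 0")

```text
time_s: 25.8
eef_pos: [0.3953, 0.1598, 0.0149]
eef_rot: [-0.001, 0.985, 0.174, -0.001]
wrist_force: [-0.3, -0.1, -1.2]
opening: 0.123
grasp_force: 60.1
```

Run:
```python
from h import *
st()
```

```text
t25.80 pos [395.3 159.8  14.9] yaw 20.00 tilt [-0.0027  0.0007] F [-0.3 -0.1 -1.2] M [-0.02  0.01 -0.03] open 0.123 grip 60.1 q6 1.32
```

The heel would be near the bench edge here, so I'll shift forward 17 mm first, then set down.

Request:
servo_tool(commands="0 0 0 17 0 0 0; 0 0 0 0 0 6 0; 0 0 0 0 0 1.5 0; 0 0 0 0 0 0 0")

```text
time_s: 26.3
eef_pos: [0.4109, 0.1656, 0.0082]
eef_rot: [-0.001, 0.985, 0.174, -0.001]
wrist_force: [-0.1, 0.9, -1.0]
opening: 0.124
grasp_force: 60.1
```

Run:
```python
from h import *
st()
```

```text
t26.30 pos [410.9 165.6   8.2] yaw 20.03 tilt [-0.0012  0.0008] F [-0.1  0.9 -1. ] M [-0.    0.05 -0.01] open 0.124 grip 60.1 q6 1.33
```

Request:
servo_tool(commands="0 0 0 0 0 0 0.35; 0 0 0 0 0 0 0.35; 0 0 0 0 0 0 0.35; 0 0 0 0 0 -5 0.35; 0 0 0 0 0 -20 0.35")

```text
time_s: 26.92
eef_pos: [0.4106, 0.1655, 0.033]
eef_rot: [-0.001, 0.985, 0.174, -0.001]
wrist_force: [-0.1, -0.7, 0.4]
opening: 0.35
grasp_force: 0.0
```

Request:
servo_tool(commands="0 0 0 0 0 -50 0.35; 0 0 0 0 0 -50 0.35; 0 0 0 0 0 0 0.35; 0 0 0 0 0 0 0.35")

```text
time_s: 27.42
eef_pos: [0.4113, 0.1656, 0.1331]
eef_rot: [-0.0, 0.985, 0.174, -0.0]
wrist_force: [-0.0, -0.3, -0.3]
opening: 0.348
grasp_force: 0.0
```

Run:
```python
from h import *
import cv2
st();a=camera("scene");b=camera("top")
cv2.imwrite("pics/c8.png",cv2.hconcat([cv2.resize(a[130:290,130:310],(450,400),interpolation=2),cv2.resize(b[130:250,150:300],(340,400),interpolation=2)]))
```

```text
t27.43 pos [411.3 165.6 133.1] yaw 20.04 tilt [-0.0005  0.0009] F [-0.  -0.3 -0.3] M [0.02 0.   0.01] open 0.348 grip 0.0 q6 1.33
```

View pics/c8.png

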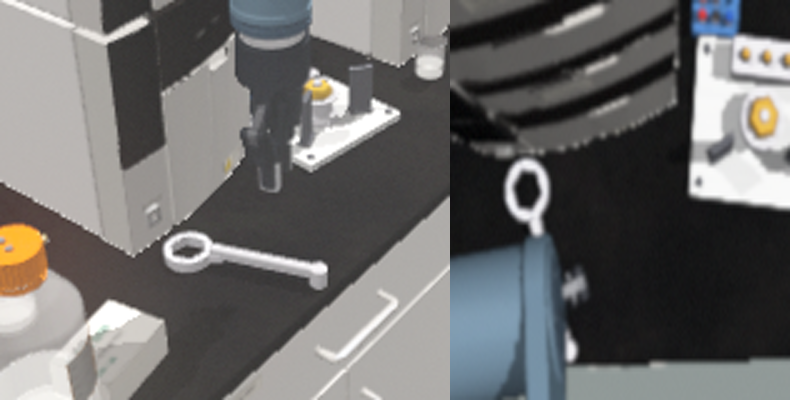

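The spanner lies flat on the worktop (ring at (187,252), heel at (318,275)), clear of the block, and the nut is at its stop.

```bash
python3 -c "
from bench import *
print(hand_in())"
```

```text
the job is handed in; nothing more can be done
None
```

The nut is tightened to its stop in two strokes with a lift and reseat between, the spanner lies flat on the worktop clear of the block, and the job is handed in; the judge's result was not shown.

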